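Screw the lid back on the sugar canister

TASK

The sugar canister has been topped up: put its lid back on and screw it down fully home, level and released. Feel for the thread start by turning the lid backward under light pressure until it drops, then screw it forward; press gently, and do not tip or drag the canister or push the things around it about.

Things in the scene. Friction and masses are not known exactly. Their poses are not given: they have to be found in the camera images.
- canister: Sugar canister: white stoneware, round, 104 mm across, 1.5 to 2.1 kg, on rubber feet that slip at about 0.5 N m of twist or more. Origin: centre of its foot, on the worktop; z up. Shoulder at 100 mm; above it a steel collar 45 mm across with four threads, 53 mm over them.
- canister_mouth (a point): Centre of the mouth, on the axis, 129 mm above the foot: level with the top of the black rubber seal ring (38 mm across) on the collar's rim. The seal gives about 2 N per mm. The collar narrows to 38 mm over its top 10 mm and so guides the lid on.
- thread_top (a point): Point on the canister's axis level with the thread starts' upper side, 117 mm above the foot. Each of four threads runs 56 degrees clockwise from above and falls 5 mm; its high end is the open start, its low end has an upright stop as high as the start. Gap from a stop to the next start: 28 degrees. Where round the collar they lie differs every time; the canister's pose does not tell it.
- lid: Screw lid: bare steel cap with a ribbed side, 62 mm across, 34 mm high, 0.12 kg, lying right way up on the worktop. Origin: centre of its lower edge; z up. The top 12 mm are solid, the skirt is 55 mm wide and 22 mm deep inside. Fully home its lower edge stands 103 mm above the canister's foot; it stays there by friction.
- lug_level (a point): Lid's axis at the underside of its four inward lugs (90 degrees apart, 5 mm wide, 4 mm high), 1.5 mm above the lower edge. Lugs set on top of the threads: lower edge 110 to 116 mm above the foot, and forward (clockwise from above) they only jam on the stops. Backward (up to 90 degrees, 2 to 5 N down) the lid climbs.
- lid_top (a point): Centre of the lid's top, 34 mm above its lower edge. At the end of the backward turn the lid drops to rest on the seal, lower edge about 107 mm above the foot; farther back the lugs meet the next stops. Turned forward from there, 45 to 75 degrees, the threads draw it down 4 mm until the lugs meet the stops.
- coffee_scoop: Bystander: small pale measuring scoop, 150 x 44 x 24 mm, lying loose between the two working places. Origin: centre of its underside.
- mug_2: Bystander: small patterned cup with one handle, 58 x 84 x 49 mm, behind the work. Origin: centre of its underside.
- pepper_mill: Bystander: light wooden pepper mill, 58 mm across and 170 mm high, behind the work on the left. Origin: centre of its underside.
- coffee_pod: Bystander: single pale coffee capsule, 51 mm across and 52 mm high, standing behind the scoop. Origin: centre of its underside.

How it is judged:
By the outcome, as a careful person would: the job done as asked, in the order asked, and still so for the second after the job is handed in, with the robot touching nothing.
It also fails if it takes over 58 s, if anything falls off the work surface, if the arm or the gripper's body presses on something with over 40 N, if the wrist force passes 120 N, or if a joint passes its speed limit or range.

ROBOT

A 6-joint arm with a two-finger parallel gripper is mounted at the origin on a cart in front of the work surface, level with it; the furniture and walls round the work are solid. World frame = base frame: x ahead of the robot, y to its left, z up, the work surface at z = 0. Lengths are in mm, angles in rad, forces in N, time in s.
With the tool pointing down it reaches from about 350 to 875 mm from the base axis. Payload 4.2 kg.
Tool frame: the origin (TCP) lies midway between the tips of the shut fingers; the grasp point (between the pads) lies 19 mm behind it (tcp_to_grasp is the distance from the TCP to the grasp point, in mm); z points along the fingers, y is the line along which they close (so a half turn about z gives the same grasp; the last joint's range is limited). The gripper opens to 85 mm and grips with 20 to 120 N. Pads are 22 mm wide; open, the fingers measure 114 mm over their backs; the gripper's body (76 mm by 85 mm) begins 54 mm behind the grasp point. The pads swing forward as they close: fully open they stand 13 mm farther back than shut.
Start: joints at [1.36, 0.385, 0.008, 0, -1.194, -0.259], TCP at [282.909, 557.281, 231.312] pointing down, gripper open.
Joint ranges: [-3.14, 3.14], [-1.21, 2.06], [-1.07, 1.41], [-3.16, 2.05], [-2.99, -0.16], [-3.1, 3.1]. Speed limits (rad/s): [2.79, 2.79, 3.14, 3.14, 3.14, 3.14].

INTERFACE

Orientations are given as a unit quaternion [x, y, z, w].
In Python, from bench import read_state, get_image, job_done, tcp_to_grasp gives the robot as it stands.
- The arm moves only by the tool jog_arm, never from a script. Its argument "plan" is a list of rows, each a list of 3 entries, a list of its own where there are three numbers: the finger opening in mm, from 0 to 85.4, then the shift along the tool's x, y, z as a fraction of full scale, then the turn, a rotation vector about the tool's x, y, z as a fraction of full scale. A call has 1 to 10 rows; each row is the pose to reach, as a shift and turn from the pose commanded when the call began, along the tool's axes at that moment; what a row does not reach only later rows make up. Full scale, the value 1, is 0.1 m for a shift and 60 degrees for a turn. A row lasts 1/8 s, in which the tool goes at most 62.5 mm and 10.7 degrees, less where a joint would pass 70% of its speed; a pose out of reach is approached as far as the arm can. A call with a number of a shift or a turn outside -1 to 1 is refused whole. A call with a gripper value outside its range is refused whole. The fingers move at their own pace and stop on an object; the grip force is fixed at half the most. Time passes only in rows, so rows that repeat a pose let the fingers close. It gives the time, the measured TCP pose, the force, the opening and the grip force at its end, in the units of the state.
- read_state(): the state, without advancing time (a new reading comes with each control period).
- get_image(name): name is "scene" or "top" or "wrist"; returns a dict with "img" (400x640x3 uint8, red, green, blue), "range_z" (400x640 float32, mm along the optical axis (not along the pixel's ray), 0 where there is no reading), "intrinsics" (3x3 intrinsics, pixels), "extrinsics" (4x4, takes a point from camera to world coordinates); the wrist camera has in their place "tool_from_camera" (4x4, takes a point from camera to tool coordinates, whose origin is the TCP and whose axes are the flange's). Camera axes: x right, y down, z forward; pixel columns grow to the right and rows downward; lengths in mm; the calibration is good to about 2 mm. A picture is of the moment at which its call begins: read the wrist's pose just before it.
- job_done(): hands the job in; it is judged then, once.
The state is a dict: "clock": time; "joints": joint angles; "joint_vel": joint speeds; "joint_efforts": joint torques, N m; "position": TCP position; "ee_rot": TCP orientation; "contact_force": force on the tool from outside, world axes, zero at the start; "wrist_torque": the same for the moment, N m; "gripper_width": finger opening in mm; "grasp_force": force on a finger pad.
Only numpy, scipy, OpenCV 4.12 (cv2) and the standard library are available. Lean on these libraries where they do the work, as an engineer would, in place of code of your own. Each camera call takes 0.05 s, during which the arm holds its last target. There are 200 camera calls.

## Working session

There is one attempt and no reset: what is moved stays moved. The work goes in short steps, Python scripts to look and compute and a tool call to move; the robot and the scene stay as the last step left them, time stands still between calls to the robot, and variables do not carry over. Pictures are saved under pics/ and viewed, at most 10 in all, crops included, and the job is handed in when it is done.

Besides the shell and the picture viewer there is one more tool, called after "Call:" as name(argument=value, ...), one argument or row to a line, values as JSON. jog_arm: Moves the arm, as the interface text tells. Its arguments: {"type":"object","properties":{"plan":{"type":"array"}},"required":["plan"]}

```bash
ls; mkdir -p pics; cat > h.py <<'E'
import numpy as np, cv2
from bench import read_state, get_image, job_done, tcp_to_grasp
from scipy.spatial.transform import Rotation as R
def cloud(d,T=None):
    K=np.array(d["intrinsics"]);z=d["range_z"];v,u=np.indices(z.shape)
    p=np.stack([(u-K[0,2])/K[0,0]*z,(v-K[1,2])/K[1,1]*z,z],-1)
    T=np.array(d["extrinsics"]) if T is None else T
    return p@T[:3,:3].T+T[:3,3]
def save(n,d): cv2.imwrite(n,cv2.cvtColor(d["img"],cv2.COLOR_RGB2BGR))
E
python3 - <<'E'
from h import *
s=read_state();print(s,tcp_to_grasp)
a=get_image("top");b=get_image("scene");save("pics/top.png",a);save("pics/scene.png",b)
np.savez("v.npz",a=cloud(a),b=cloud(b),az=a["range_z"],bz=b["range_z"])
print(a["extrinsics"],b["extrinsics"])
E
```

```text
pics
{'clock': 0.0, 'joints': array([ 1.35960930e+00,  3.85563349e-01,  6.62138973e-03, -5.47833548e-04,
       -1.19397041e+00, -2.58617520e-01]), 'joint_vel': array([ 2.22231792e-04, -4.68642781e-04,  2.68114492e-04,  3.68871696e-05,
        7.04713718e-04, -1.77771144e-03]), 'joint_efforts': array([ 4.35254906e-04, -3.92288375e+01,  1.88405818e+01,  4.18623000e+00,
       -4.61090327e-03,  1.45149535e-06]), 'position': array([282.64143958, 556.78471846, 230.20848658]), 'ee_rot': array([ 9.72512989e-01, -2.32846092e-01, -2.29430753e-04,  1.06376162e-03]), 'contact_force': array([0.30345883, 0.47619307, 0.12709822]), 'wrist_torque': array([0.01000001, 0.05360682, 0.02831786]), 'grasp_force': 0.0, 'gripper_width': 85.26015529912533} 18.700000000000003
[[ 2.47947994e-02 -9.98847696e-01  4.10913363e-02  5.69755231e+02]
 [-9.99200205e-01 -2.60515310e-02 -3.03359096e-02 -1.53291138e+02]
 [ 3.13714456e-02 -4.03062989e-02 -9.98694766e-01  1.00413117e+03]
 [ 0.00000000e+00  0.00000000e+00  0.00000000e+00  1.00000000e+00]] [[ 7.92085405e-01 -2.48171742e-01  5.57684049e-01  1.01925364e+02]
 [-6.09939351e-01 -3.57667182e-01  7.07140846e-01 -7.94906164e+02]
 [ 2.39729069e-02 -9.00269390e-01 -4.34672665e-01  4.89777594e+02]
 [ 0.00000000e+00  0.00000000e+00  0.00000000e+00  1.00000000e+00]]
```

View pics/top.png

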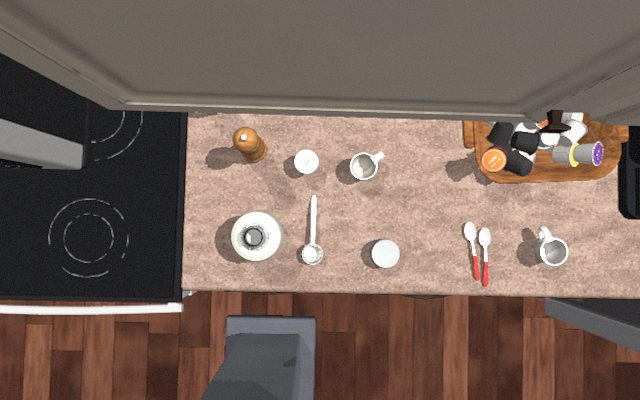

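View pics/scene.png

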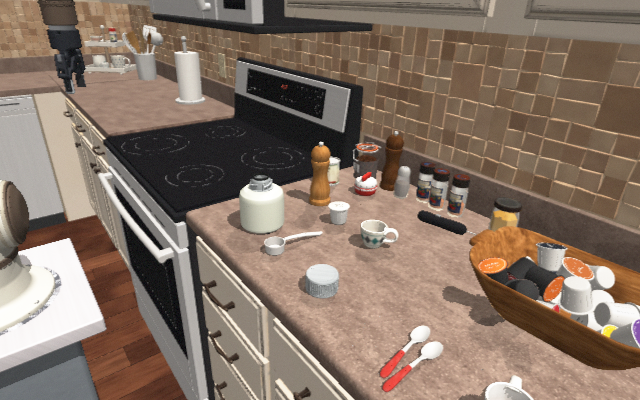

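The top view shows the canister at about (256,237), the lid at (385,254), the scoop at (312,230), the pod at (306,161), the cup at (364,166) and the mill at (250,143). In the scene view the canister is at (262,205) and the lid at (322,281). Next I measure them.

```bash
python3 - <<'E'
from h import *
v=np.load("v.npz")
for n,z in(("a","az"),("b","bz")):
    P=v[n].reshape(-1,3);P=P[v[z].ravel()>0]
    def rep(name,c,r,lo,hi):
        q=P[(np.hypot(P[:,0]-c[0],P[:,1]-c[1])<r)&(P[:,2]>lo)&(P[:,2]<hi)]
        if len(q)>5:
            (cx,cy),rr=cv2.minEnclosingCircle(q[:,:2].astype(np.float32))
            print(n,name,len(q),"mean",q.mean(0).round(1),"circ",round(cx,1),round(cy,1),round(rr,1),"min",q.min(0).round(),"max",q.max(0).round())
    A=v["a"]
    lid=A[254,385];can=A[237,236]*.5+A[237,276]*.5
    if n=="a":print(lid,can,"scoop",A[250,312],A[200,314],"pod",A[161,306],"mill",A[138,245])
    rep("lidtop",lid,45,26,45); rep("can",can,80,60,97); rep("collar",can,40,104,140); rep("rim",can,40,122,135)
    rep("all",can,90,8,200)
    rep("counter",lid,90,-15,8)
# cabinet
A=v["a"];print("cab",A[50,300],A[95,300],A[95,200])
E
```

```text
[ 494.37386034 -314.02193365   27.59864349] [527.77872703 -42.93625011  96.32943855] scoop [ 497.6786902  -155.66827983    3.0628619 ] [ 608.27198241 -157.20619642    8.07320155] pod [ 690.09791709 -137.78157236   42.08671544] mill [714.50675102 -25.02884439 165.00785301]
a lidtop 646 mean [ 495.8 -312.3   32.1] circ 495.8 -312.5 31.1 min [ 467. -342.   27.] max [ 525. -283.   38.]
a can 1203 mean [530.4 -42.9  89.1] circ 529.0 -39.5 52.1 min [478. -91.  60.] max [580.  13.  97.]
a collar 345 mean [529.2 -40.8 119.2] circ 528.8 -39.9 27.0 min [503. -65. 104.] max [554. -13. 132.]
a rim 117 mean [528.8 -40.1 126.7] circ 529.1 -40.2 21.4 min [509. -61. 122.] max [548. -19. 132.]
a all 2117 mean [530.2 -43.2  95.4] circ 529.0 -39.5 52.1 min [478. -91.  17.] max [580.  13. 132.]
a counter 4420 mean [ 494.3 -313.2   -0.7] circ 494.4 -314.0 90.0 min [ 405. -404.   -8.] max [ 584. -224.    8.]
b lidtop 617 mean [ 493.5 -315.8   32.7] circ 495.8 -312.9 31.7 min [ 464. -345.   26.] max [ 526. -283.   36.]
b can 802 mean [510.9 -70.9  80.7] circ 526.9 -43.5 51.3 min [476. -93.  60.] max [574.  -2.  97.]
b collar 311 mean [524.5 -46.3 118.6] circ 527.5 -41.2 26.2 min [503. -67. 104.] max [553. -18. 130.]
b rim 108 mean [527.9 -41.1 126.1] circ 528.9 -39.7 20.4 min [509. -59. 122.] max [546. -20. 130.]
b all 2203 mean [512.8 -67.1  70.3] circ 526.8 -42.9 51.7 min [476. -94.   8.] max [574.  -2. 130.]
b counter 3733 mean [ 483.8 -326.     0.5] circ 494.4 -314.0 90.0 min [ 404. -403.   -8.] max [ 584. -224.    8.]
cab [ 695.02226935 -141.18719222  670.30169956] [ 694.72106926 -137.96701197  546.49665491] [694.15014828 -33.67966056 535.86637756]
```

Call:
jog_arm(
  plan=[
    [85,[0.45,0.45,0],[0,0,0]],
    [85,[0.9,0.9,0],[0,0,0]],
    [85,[1,1,0],[0,0,0]],
  ],
)

```text
clock: 0.48
position: [327.1, 419.7, 231.3]
ee_rot: [0.972, -0.234, -0.0, 0.001]
contact_force: [-0.3, -0.2, -0.0]
gripper_width: 85.2
grasp_force: 0.0
```

Call:
jog_arm(
  plan=[
    [85,[0.45,0.45,0],[0,0,0]],
    [85,[0.9,0.9,0],[0,0,0]],
    [85,[1,1,0],[0,0,0]],
  ],
)

```text
clock: 0.85
position: [371.0, 286.1, 231.3]
ee_rot: [0.972, -0.234, -0.0, 0.0]
contact_force: [-0.3, 0.1, 0.1]
gripper_width: 85.1
grasp_force: 0.0
```

Call:
jog_arm(
  plan=[
    [85,[0.45,0.45,0],[0,0,0]],
    [85,[0.9,0.9,0],[0,0,0]],
    [85,[1,1,0],[0,0,0]],
  ],
)

```text
clock: 1.23
position: [415.2, 152.3, 231.3]
ee_rot: [0.972, -0.234, -0.0, -0.0]
contact_force: [0.5, 0.1, 0.3]
gripper_width: 85.3
grasp_force: 0.0
```

Call:
jog_arm(
  plan=[
    [85,[0.45,0.45,0],[0,0,0]],
    [85,[0.9,0.9,0],[0,0,0]],
    [85,[1,1,0],[0,0,0]],
  ],
)

```text
clock: 1.6
position: [459.6, 18.0, 231.1]
ee_rot: [0.972, -0.234, 0.0, 0.0]
contact_force: [-0.4, 1.3, 0.2]
gripper_width: 85.2
grasp_force: 0.0
```

Call:
jog_arm(
  plan=[
    [85,[0.45,0.45,0],[0,0,0]],
    [85,[0.9,0.9,0],[0,0,0]],
    [85,[1,1,0],[0,0,0]],
  ],
)

```text
clock: 1.98
position: [503.9, -116.7, 230.7]
ee_rot: [0.972, -0.234, -0.0, 0.0]
contact_force: [-0.2, -0.4, -0.4]
gripper_width: 84.9
grasp_force: 0.0
```

Call:
jog_arm(
  plan=[
    [85,[0.42,0.45,0],[0,0,0.15]],
    [85,[0.83,0.9,0],[0,0,0.3]],
    [85,[0.83,1,0],[0,0,0.45]],
    [85,[0.83,1,0],[0,0,0.6]],
    [85,[0.83,1,0],[0,0,0.75]],
    [85,[0.83,1,0],[0,0,0.9]],
    [85,[0.83,1,0],[0,0,1]],
    [85,[0.83,1,0],[0,0,1]],
  ],
)

```text
clock: 2.98
position: [531.9, -240.4, 231.0]
ee_rot: [0.727, -0.687, -0.0, -0.0]
contact_force: [-0.0, -0.8, 1.0]
gripper_width: 84.7
grasp_force: 0.0
```

```bash
cat >> h.py <<'E'
def tgt(x,y,z,hd=None):
    s=read_state();r=R.from_quat(s["ee_rot"]);M=r.as_matrix()
    h=np.degrees(np.arctan2(M[1,0],M[0,0]))
    print("clk",s["clock"],"pos",s["position"].round(1),"head",round(h,2),"tilt",M[:2,2].round(4),"q",s["joints"].round(3),"F",s["contact_force"].round(1),"T",s["wrist_torque"].round(2),"w",round(s["gripper_width"],1))
    print("shift frac",(M.T@(np.array([x,y,z])-s["position"])/100).round(4),"turn", None if hd is None else round((h-hd)/60,4))
E
python3 -c "
from h import *
tgt(495.8,-312.6,100,-90)
s=read_state();d=get_image('wrist');save('pics/w1.png',d)
T=np.eye(4);T[:3,:3]=R.from_quat(s['ee_rot']).as_matrix();T[:3,3]=s['position'];T=T@np.array(d['tool_from_camera'])
P=cloud(d,T);z=d['range_z'];m=(z>0)&(abs(P[...,2]-34)<8)
q=P[m];print(d['tool_from_camera'].round(2));
if len(q):
  q=q[np.hypot(q[:,0]-496,q[:,1]+313)<50];print(q.mean(0),cv2.minEnclosingCircle(q[:,:2].astype(np.float32)),len(q))
"
```

```text
clk 2.975 pos [ 531.9 -240.4  231. ] head -86.75 tilt [-0.0001  0.0002] q [-0.147  0.315 -0.097 -0.    -1.159  0.204] F [-0.  -0.8  1. ] T [ 0.05 -0.02 -0.01] w 84.7
shift frac [0.7002 0.4017 1.3102] turn 0.0542
[[  -0.     -0.95   -0.32   82.49]
 [   1.     -0.      0.     -1.28]
 [  -0.     -0.32    0.95 -143.28]
 [   0.      0.      0.      1.  ]]
[ 498.27402635 -314.94750941   33.45864941] ((498.0797424316406, -314.1643371582031), 31.08380699157715) 3621
```

View pics/w1.png

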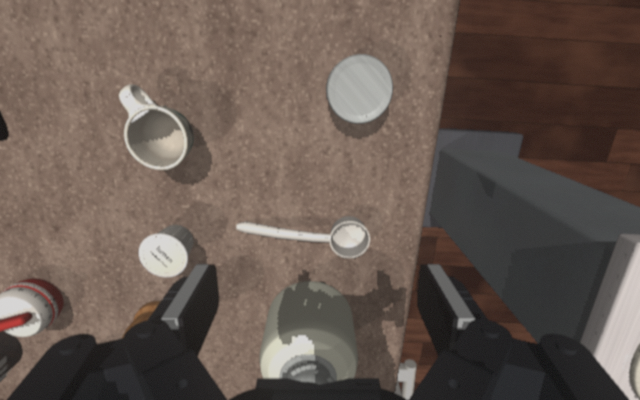

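The wrist view shows the lid at (360,90), which works out at about (498,-314) and agrees with the other two views to 2 mm. I go above it.

Call:
jog_arm(
  plan=[
    [85,[0.35,0.2,0.3],[0,0,0]],
    [85,[0.71,0.4,0.6],[0,0,0.05]],
    [85,[0.71,0.4,0.9],[0,0,0.054]],
    [85,[0.71,0.4,1.0],[0,0,0.054]],
    [85,[0.71,0.4,1.0],[0,0,0.054]],
  ],
)

```text
clock: 3.65
position: [495.4, -314.3, 131.2]
ee_rot: [-0.707, 0.707, 0.0, -0.0]
contact_force: [-0.2, 0.1, 0.8]
gripper_width: 85.0
grasp_force: 0.0
```

```bash
python3 -c "
from h import *
tgt(496.5,-313.2,2,-90)
s=read_state();d=get_image('wrist');save('pics/w2.png',d)
T=np.eye(4);T[:3,:3]=R.from_quat(s['ee_rot']).as_matrix();T[:3,3]=s['position'];Tc=T@np.array(d['tool_from_camera'])
P=cloud(d,Tc);m=(d['range_z']>0)&(abs(P[...,2]-34)<8)
q=P[m];
q=q[np.hypot(q[:,0]-496,q[:,1]+313)<50];print(len(q))
if len(q)>10: print(q.mean(0),cv2.minEnclosingCircle(q[:,:2].astype(np.float32)),q.min(0),q.max(0))
# finger tips in tool frame
Pt=cloud(d,np.array(d['tool_from_camera']));f=Pt[(d['range_z']>0)&(abs(Pt[...,0])<20)&(abs(Pt[...,1])<65)&(abs(Pt[...,1])>30)&(Pt[...,2]<30)&(Pt[...,2]>-80)]
print('fingers',len(f),f.min(0) if len(f) else '',f.max(0) if len(f) else '')
"
```

```text
clk 3.65 pos [ 495.4 -314.3  131.2] head -90.05 tilt [-0.0007 -0.    ] q [-0.289  0.409 -0.225  0.    -0.937  0.288] F [-0.2  0.1  0.8] T [ 0.01 -0.03 -0.05] w 85.0
shift frac [-0.011  -0.0117  1.2918] turn -0.0009
5447
[ 498.18620685 -315.84571925   33.3236265 ] ((498.3193359375, -314.1172790527344), 31.288841247558594) [ 467.57508033 -345.15549211   26.02376763] [ 528.9750681  -283.77616138   36.61719433]
fingers 21921 [-11.47405773 -64.99850578 -79.99936461] [ 18.74400529  64.99851187 -12.82509677]
```

Call:
jog_arm(
  plan=[
    [85,[-0.008,-0.017,0.4],[0,0,0]],
    [85,[-0.008,-0.017,0.8],[0,0,0]],
    [85,[-0.008,-0.017,1.0],[0,0,0]],
  ],
)

```text
clock: 4.08
position: [497.2, -313.4, 30.9]
ee_rot: [-0.707, 0.708, -0.0, 0.0]
contact_force: [0.5, 0.4, -0.0]
gripper_width: 84.8
grasp_force: 0.0
```

Call:
jog_arm(
  plan=[
    [85,[0,0,0.15],[0,0,0]],
    [85,[0,0,0.25],[0,0,0]],
    [85,[0,0,0.3],[0,0,0]],
    [85,[0,0,0.3],[0,0,0]],
    [72,[0,0,0.3],[0,0,0]],
    [66,[0,0,0.3],[0,0,0]],
    [55,[0,0,0.3],[0,0,0]],
    [50,[0,0,0.3],[0,0,0]],
    [50,[0,0,0.3],[0,0,0]],
    [50,[0,0,0.3],[0,0,0]],
  ],
)

```text
clock: 5.32
position: [497.1, -314.1, 2.2]
ee_rot: [-0.706, 0.708, -0.001, 0.0]
contact_force: [-1.4, 1.1, 5.1]
gripper_width: 60.3
grasp_force: 63.8
```

```bash
python3 -c "
from h import *
tgt(496.5,-313.2,100,-90)
s=read_state();d=get_image('wrist');save('pics/w3.png',d)
Pt=cloud(d,np.array(d['tool_from_camera']));f=Pt[(d['range_z']>0)&(abs(Pt[...,0])<15)&(abs(Pt[...,1])<65)&(abs(Pt[...,1])>33)&(Pt[...,2]>-60)&(Pt[...,2]<10)]
print('fingers',len(f),f.min(0) if len(f) else '',np.percentile(f,99,axis=0) if len(f) else '')
"
```

```text
clk 5.325 pos [ 497.1 -314.1    2.2] head -90.14 tilt [ 0.0009 -0.0005] q [-0.288  0.577 -0.338  0.    -0.655  0.285] F [-1.4  1.1  5.1] T [ 0.3   0.36 -0.04] w 60.3
shift frac [-0.0082  0.0047 -0.9777] turn -0.0023
fingers 14045 [-14.95670584 -64.97741527 -59.99972344] [14.52669469 63.79848995  2.7726094 ]
```

View pics/w3.png

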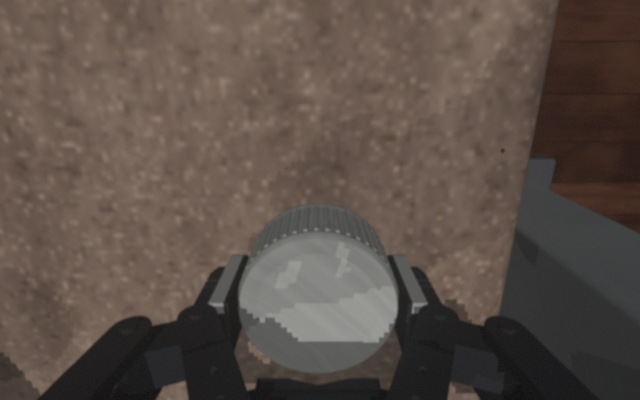

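The lid is centred between the pads at about (318,300). I lift it and measure the lid's offset in the hand.

Call:
jog_arm(
  plan=[
    [50,[0,0,-0.1],[0,0,0]],
    [50,[0,0,-0.4],[0,0,0]],
    [50,[0,0,-0.8],[0,0,0]],
    [50,[0,0,-1],[0,0,0]],
    [50,[0,0,-1],[0,0,0]],
  ],
)

```text
clock: 6.0
position: [497.6, -314.2, 103.1]
ee_rot: [-0.706, 0.708, -0.002, 0.001]
contact_force: [-0.1, 1.1, -1.9]
gripper_width: 60.1
grasp_force: 65.0
```

Call:
jog_arm(
  plan=[
    [50,[-0.2,-0.1,-0.2],[0,0,0]],
    [50,[-0.5,-0.2,-0.4],[0,0,0]],
    [50,[-0.8,-0.3,-0.5],[0,0,0]],
    [50,[-1,-0.32,-0.5],[0,0,0]],
    [50,[-1,-0.32,-0.5],[0,0,0]],
  ],
)

```text
clock: 6.62
position: [528.0, -212.6, 149.8]
ee_rot: [-0.707, 0.708, 0.001, -0.001]
contact_force: [-0.8, -0.0, -1.1]
gripper_width: 60.4
grasp_force: 65.1
```

Call:
jog_arm(
  plan=[
    [50,[-0.3,0,0],[0,0,0]],
    [50,[-0.7,0,0],[0,0,0]],
    [50,[-1,0,0],[0,0,0]],
    [50,[-1,0,0],[0,0,0]],
    [50,[-1,0,0],[0,0,0]],
  ],
)

```text
clock: 7.25
position: [528.8, -114.7, 150.6]
ee_rot: [-0.706, 0.708, 0.0, -0.001]
contact_force: [0.2, -0.1, -1.9]
gripper_width: 60.5
grasp_force: 65.1
```

```bash
python3 -c "
from h import *
tgt(529,-40,150,-90)
d=get_image('wrist');P=cloud(d,np.array(d['tool_from_camera']))
m=(d['range_z']>0)&(np.hypot(P[...,0],P[...,1])<40)&(P[...,2]>-60)&(P[...,2]<10)&(abs(P[...,1])<25)
q=P[m];h=np.histogram(q[:,2],np.arange(-60,12,4));print(h[0])
zt=np.median(q[:,2][(q[:,2]>-42)&(q[:,2]<-24)]);t=q[abs(q[:,2]-zt)<3]
print('top z',zt,'x range',t[:,0].min(),t[:,0].max(),'y',t[:,1].mean())
A=np.c_[t[:,:2],np.ones(len(t))];c=np.linalg.lstsq(A,t[:,2],rcond=None)[0];print('plane',c)
s=get_image('scene');save('pics/s2.png',s)
t=get_image('top');Pw=cloud(t);z=s=read_state()['position']
q=Pw[(t['range_z']>0)&(np.hypot(Pw[...,0]-529,Pw[...,1]+40)<40)&(Pw[...,2]>104)&(Pw[...,2]<140)];print(len(q), cv2.minEnclosingCircle(q[:,:2].astype(np.float32)) if len(q) else 0)
"
```

```text
clk 7.25 pos [ 528.8 -114.7  150.6] head -90.19 tilt [-0.0015 -0.0002] q [ 0.086  0.318 -0.313  0.    -0.941 -0.09 ] F [ 0.2 -0.1 -1.9] T [-0.04  0.02  0.08] w 60.5
shift frac [-7.471e-01  2.000e-04  5.600e-03] turn -0.0032
[    0     0     0     0     0     0  2548 13931   490   499   448   419
   392   351   382    55     0]
top z -30.9758364115536 x range -29.888498767697826 31.29740386655292 y -0.4162541181693046
plane [ 3.01572447e-04 -5.23547295e-03 -3.10874702e+01]
0 0
```

The lid sits level in the hand. The cameras disagree by about 2 mm, so I step aside and measure the collar with the wrist camera.

Call:
jog_arm(
  plan=[
    [50,[-0.4,0.4,0],[0,0,0]],
    [50,[-0.8,0.8,0],[0,0,0]],
    [50,[-1,0.9,0],[0,0,0]],
    [50,[-1,0.9,0],[0,0,0]],
    [50,[-1,0.9,0],[0,0,0]],
  ],
)

```text
clock: 8.02
position: [440.2, -14.2, 151.5]
ee_rot: [-0.706, 0.708, -0.0, 0.0]
contact_force: [0.6, -0.0, -1.4]
gripper_width: 60.2
grasp_force: 65.2
```

```bash
python3 -c "
from h import *
tgt(529,-40,150,-90)
s=read_state();d=get_image('wrist');save('pics/w4.png',d)
T=np.eye(4);T[:3,:3]=R.from_quat(s['ee_rot']).as_matrix();T[:3,3]=s['position'];Tc=T@np.array(d['tool_from_camera'])
P=cloud(d,Tc);ok=(d['range_z']>0)
for lo,hi in((60,97),(104,135),(112,120),(122,127),(127,133)):
  q=P[ok&(abs(P[...,2]-(lo+hi)/2)<(hi-lo)/2)&(np.hypot(P[...,0]-530,P[...,1]+40)<56)]
  if len(q)>10: print(lo,hi,len(q),q.mean(0).round(1),cv2.minEnclosingCircle(q[:,:2].astype(np.float32)),q.min(0).round(1),q.max(0).round(1))
"
```

```text
clk 8.025 pos [440.2 -14.2 151.5] head -90.2 tilt [ 0.0007 -0.    ] q [ 0.339  0.153 -0.541  0.    -0.876 -0.343] F [ 0.6 -0.  -1.4] T [-0.   -0.02  0.05] w 60.2
shift frac [ 0.2545 -0.8892  0.0155] turn -0.0033
60 97 9154 [515.6 -54.5  88.9] ((529.5482177734375, -42.10466766357422), 51.72480010986328) [479.3 -92.6  60. ] [580.3   7.8  97. ]
104 135 6135 [528.8 -43.5 119.7] ((531.1138916015625, -40.799354553222656), 26.809803009033203) [504.4 -67.2 104. ] [557.  -14.  130.9]
112 120 2303 [526.9 -44.9 115.9] ((531.1138916015625, -40.799354553222656), 26.809803009033203) [504.4 -67.2 112. ] [557. -14. 120.]
122 127 1037 [527.6 -43.9 124.2] ((529.9230346679688, -41.577545166015625), 20.536149978637695) [510.1 -61.8 122. ] [548.3 -21.9 127. ]
127 133 1359 [531.4 -41.3 128.8] ((531.3870239257812, -40.51828384399414), 19.299983978271484) [512.1 -59.6 127. ] [550.6 -22.3 130.9]
```

View pics/w4.png

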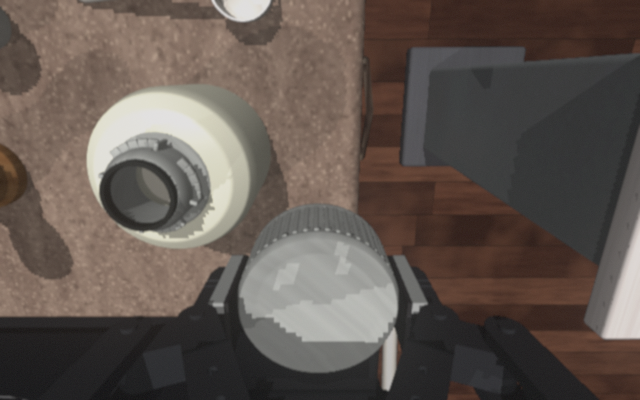

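The view shows the collar at (140,190), free of obstruction, and the lid at (318,300). The wrist camera puts the rim at (531.4,-40.5). I go over it.

Call:
jog_arm(
  plan=[
    [50,[0.1,-0.4,0],[0,0,0]],
    [50,[0.26,-0.8,0],[0,0,0]],
    [50,[0.26,-0.905,0],[0,0,0]],
    [50,[0.26,-0.905,0.05],[0,0,0]],
    [50,[0.26,-0.905,0.1],[0,0,0]],
    [50,[0.26,-0.905,0.1],[0,0,0]],
  ],
)

```text
clock: 8.82
position: [528.7, -39.9, 140.8]
ee_rot: [-0.706, 0.708, 0.001, -0.001]
contact_force: [-0.6, -1.1, -1.5]
gripper_width: 60.2
grasp_force: 65.3
```

```bash
python3 -c "
from h import *
tgt(530.7,-40.3,122)
"
```

```text
clk 8.825 pos [528.7 -39.9 140.8] head -90.14 tilt [-0.0017 -0.0002] q [ 0.231  0.312 -0.351 -0.    -0.909 -0.233] F [-0.6 -1.1 -1.5] T [ 0.   -0.05 -0.05] w 60.2
shift frac [ 0.0035 -0.0203  0.188 ] turn None
```

Call:
jog_arm(
  plan=[
    [50,[0.002,-0.015,0.06],[0,0,0]],
    [50,[0.002,-0.015,0.12],[0,0,0]],
    [50,[0.002,-0.015,0.16],[0,0,0]],
    [50,[0.002,-0.015,0.18],[0,0,0]],
    [50,[0.002,-0.015,0.18],[0,0,0]],
  ],
)

```text
clock: 9.45
position: [531.4, -40.2, 123.1]
ee_rot: [-0.706, 0.708, 0.0, -0.0]
contact_force: [-0.1, -1.0, -2.1]
gripper_width: 60.3
grasp_force: 65.3
```

```bash
python3 -c "
from h import *
tgt(530.7,-40.3,116)
"
```

```text
clk 9.45 pos [531.4 -40.2 123.1] head -90.15 tilt [-0.0003 -0.0001] q [ 0.229  0.337 -0.366  0.    -0.868 -0.232] F [-0.1 -1.  -2.1] T [ 0.02  0.02 -0.03] w 60.3
shift frac [0.001  0.007  0.0715] turn None
```

Call:
jog_arm(
  plan=[
    [50,[0,0,0.02],[0,0,0]],
    [50,[0,0,0.03],[0,0,0]],
    [50,[0,0,0.04],[0,0,0]],
    [50,[0,0,0.04],[0,0,0]],
  ],
)

```text
clock: 9.95
position: [531.4, -40.2, 119.3]
ee_rot: [-0.706, 0.708, 0.0, -0.0]
contact_force: [-0.7, -0.7, -1.0]
gripper_width: 60.5
grasp_force: 65.3
```

Call:
jog_arm(
  plan=[
    [50,[0,0,0.01],[0,0,0]],
    [50,[0,0,0.015],[0,0,0]],
    [50,[0,0,0.015],[0,0,0]],
  ],
)

```text
clock: 10.32
position: [531.4, -40.2, 117.8]
ee_rot: [-0.706, 0.708, 0.0, -0.0]
contact_force: [0.4, 0.1, -0.8]
gripper_width: 60.1
grasp_force: 65.3
```

Call:
jog_arm(
  plan=[
    [50,[0,0,0.01],[0,0,0]],
    [50,[0,0,0.015],[0,0,0]],
    [50,[0,0,0.015],[0,0,0]],
  ],
)

```text
clock: 10.7
position: [531.7, -40.2, 116.6]
ee_rot: [-0.706, 0.708, -0.0, 0.0]
contact_force: [-0.6, -0.6, 1.5]
gripper_width: 60.5
grasp_force: 65.3
```

Call:
jog_arm(
  plan=[
    [50,[0,0,0.005],[0,0,0]],
    [50,[0,0,0.01],[0,0,0]],
    [50,[0,0,0.01],[0,0,0]],
  ],
)

```text
clock: 11.08
position: [531.7, -40.2, 115.8]
ee_rot: [-0.706, 0.708, -0.0, 0.0]
contact_force: [-0.2, -1.2, 5.1]
gripper_width: 60.4
grasp_force: 65.6
```

Contact was made at a lower-edge height of about 114 mm. I turn backward, following the climb.

Call:
jog_arm(
  plan=[
    [50,[0,0,-0.004],[0,0,-0.04]],
    [50,[0,0,-0.007],[0,0,-0.08]],
    [50,[0,0,-0.01],[0,0,-0.12]],
    [50,[0,0,-0.01],[0,0,-0.12]],
  ],
)

```text
clock: 11.58
position: [531.0, -40.1, 115.5]
ee_rot: [0.749, -0.663, -0.001, 0.0]
contact_force: [0.0, 0.6, -2.0]
gripper_width: 59.8
grasp_force: 65.3
```

```bash
python3 -c "
from h import *
tgt(530.7,-40.3,116)
"
```

```text
clk 11.575 pos [531.  -40.1 115.5] head -83.01 tilt [-0.0012  0.0002] q [ 0.229  0.346 -0.375 -0.001 -0.85  -0.107] F [ 0.   0.6 -2. ] T [-0.02 -0.04  0.05] w 59.8
shift frac [ 0.0018  0.0031 -0.0051] turn None
```

Call:
jog_arm(
  plan=[
    [50,[0,0,0.005],[0,0,0]],
    [50,[0,0,0.01],[0,0,0]],
    [50,[0,0,0.01],[0,0,0]],
  ],
)

```text
clock: 11.95
position: [531.4, -40.2, 115.2]
ee_rot: [0.749, -0.662, -0.0, 0.0]
contact_force: [0.2, -0.6, -1.4]
gripper_width: 59.9
grasp_force: 65.3
```

Call:
jog_arm(
  plan=[
    [50,[0,0,0.005],[0,0,0]],
    [50,[0,0,0.01],[0,0,0]],
    [50,[0,0,0.01],[0,0,0]],
  ],
)

```text
clock: 12.32
position: [531.4, -40.2, 114.3]
ee_rot: [0.749, -0.662, -0.0, -0.0]
contact_force: [-0.2, -0.5, -0.8]
gripper_width: 60.1
grasp_force: 65.3
```

Call:
jog_arm(
  plan=[
    [50,[0,0,0.005],[0,0,0]],
    [50,[0,0,0.01],[0,0,0]],
    [50,[0,0,0.01],[0,0,0]],
  ],
)

```text
clock: 12.7
position: [531.4, -40.2, 113.3]
ee_rot: [0.749, -0.662, -0.0, 0.0]
contact_force: [0.1, -0.8, -0.8]
gripper_width: 60.3
grasp_force: 65.3
```

Call:
jog_arm(
  plan=[
    [50,[0,0,0.005],[0,0,0]],
    [50,[0,0,0.01],[0,0,0]],
    [50,[0,0,0.01],[0,0,0]],
  ],
)

```text
clock: 13.08
position: [531.4, -40.2, 112.3]
ee_rot: [0.749, -0.662, -0.0, 0.0]
contact_force: [-0.9, -0.3, -0.2]
gripper_width: 60.1
grasp_force: 65.3
```

Call:
jog_arm(
  plan=[
    [50,[0,0,0.005],[0,0,0]],
    [50,[0,0,0.01],[0,0,0]],
    [50,[0,0,0.01],[0,0,0]],
  ],
)

```text
clock: 13.45
position: [531.4, -40.2, 111.2]
ee_rot: [0.749, -0.662, -0.0, 0.0]
contact_force: [0.7, -0.5, -1.2]
gripper_width: 60.1
grasp_force: 65.3
```

Call:
jog_arm(
  plan=[
    [50,[0,0,0.005],[0,0,0]],
    [50,[0,0,0.01],[0,0,0]],
    [50,[0,0,0.01],[0,0,0]],
  ],
)

```text
clock: 13.82
position: [531.4, -40.2, 110.3]
ee_rot: [0.749, -0.662, -0.0, 0.0]
contact_force: [-0.2, -0.8, -1.5]
gripper_width: 60.4
grasp_force: 65.3
```

Call:
jog_arm(
  plan=[
    [50,[0,0,0.005],[0,0,0]],
    [50,[0,0,0.01],[0,0,0]],
    [50,[0,0,0.01],[0,0,0]],
  ],
)

```text
clock: 14.2
position: [531.5, -40.2, 109.3]
ee_rot: [0.749, -0.662, -0.0, -0.0]
contact_force: [-0.5, -0.1, -1.8]
gripper_width: 60.1
grasp_force: 65.3
```

```bash
python3 -c "
from h import *
tgt(530.7,-40.3,116)
"
```

```text
clk 14.2 pos [531.5 -40.2 109.3] head -82.96 tilt [0. 0.] q [ 0.229  0.354 -0.382 -0.    -0.834 -0.106] F [-0.5 -0.1 -1.8] T [-0.05  0.04 -0.  ] w 60.1
shift frac [ 0.0003  0.0077 -0.0673] turn None
```

Call:
jog_arm(
  plan=[
    [50,[0,0,0.005],[0,0,0]],
    [50,[0,0,0.01],[0,0,0]],
    [50,[0,0,0.01],[0,0,0]],
  ],
)

```text
clock: 14.58
position: [531.6, -40.2, 108.5]
ee_rot: [0.749, -0.662, 0.0, -0.0]
contact_force: [-1.2, 0.5, 1.1]
gripper_width: 60.3
grasp_force: 65.3
```

```bash
python3 -c "
from h import *
tgt(530.7,-40.3,116)
"
```

```text
clk 14.575 pos [531.6 -40.2 108.5] head -82.95 tilt [ 0.0003 -0.0001] q [ 0.229  0.355 -0.383  0.    -0.832 -0.106] F [-1.2  0.5  1.1] T [-0.02  0.15  0.03] w 60.3
shift frac [-0.0001  0.0088 -0.0747] turn None
```

The seal was felt at an edge height of about 107 mm, so the lid has dropped into the gap. Now I screw forward in small steps and watch force and twist.

Call:
jog_arm(
  plan=[
    [50,[0,0,0],[0,0,0.05]],
    [50,[0,0,0],[0,0,0.1]],
    [50,[0,0,0],[0,0,0.15]],
    [50,[0,0,0],[0,0,0.15]],
  ],
)

```text
clock: 15.08
position: [531.6, -40.2, 108.5]
ee_rot: [-0.695, 0.719, -0.0, 0.0]
contact_force: [-0.1, -0.3, 1.2]
gripper_width: 60.6
grasp_force: 65.3
```

```bash
python3 -c "
from h import *
tgt(530.7,-40.3,116)
"
```

```text
clk 15.075 pos [531.6 -40.2 108.5] head -91.92 tilt [ 0.0003 -0.    ] q [ 0.229  0.355 -0.383  0.    -0.832 -0.263] F [-0.1 -0.3  1.2] T [-0.08  0.06 -0.04] w 60.6
shift frac [ 0.0011  0.0088 -0.0752] turn None
```

Call:
jog_arm(
  plan=[
    [50,[0,0,0.002],[0,0,0.05]],
    [50,[0,0,0.003],[0,0,0.1]],
    [50,[0,0,0.004],[0,0,0.15]],
    [50,[0,0,0.004],[0,0,0.15]],
  ],
)

```text
clock: 15.58
position: [531.6, -40.2, 108.2]
ee_rot: [-0.637, 0.771, -0.0, 0.0]
contact_force: [0.3, 0.2, 1.3]
gripper_width: 60.7
grasp_force: 65.3
```

```bash
python3 -c "
from h import *
tgt(530.7,-40.3,116)
"
```

```text
clk 15.575 pos [531.6 -40.2 108.2] head -100.88 tilt [ 0.0005 -0.    ] q [ 0.229  0.356 -0.384  0.    -0.831 -0.419] F [0.3 0.2 1.3] T [-0.12  0.04 -0.03] w 60.7
shift frac [ 0.0026  0.0091 -0.0783] turn None
```

Call:
jog_arm(
  plan=[
    [50,[0,0,0.002],[0,0,0.05]],
    [50,[0,0,0.005],[0,0,0.1]],
    [50,[0,0,0.007],[0,0,0.15]],
    [50,[0,0,0.007],[0,0,0.15]],
  ],
)

```text
clock: 16.08
position: [531.7, -40.3, 107.6]
ee_rot: [-0.575, 0.818, -0.0, 0.0]
contact_force: [-0.2, -0.7, 2.8]
gripper_width: 60.1
grasp_force: 65.3
```

```bash
python3 -c "
from h import *
tgt(530.7,-40.3,116)
"
```

```text
clk 16.075 pos [531.7 -40.3 107.6] head -109.86 tilt [ 0.0005 -0.0002] q [ 0.229  0.357 -0.384  0.    -0.829 -0.576] F [-0.2 -0.7  2.8] T [-0.19  0.2  -0.08] w 60.1
shift frac [ 0.0035  0.009  -0.0844] turn None
```

Call:
jog_arm(
  plan=[
    [50,[0,0,0.002],[0,0,0.05]],
    [50,[0,0,0.005],[0,0,0.1]],
    [50,[0,0,0.008],[0,0,0.15]],
    [50,[0,0,0.008],[0,0,0.15]],
  ],
)

```text
clock: 16.58
position: [531.7, -40.3, 106.8]
ee_rot: [-0.509, 0.861, -0.0, 0.0]
contact_force: [-2.4, -1.2, 4.6]
gripper_width: 60.4
grasp_force: 65.4
```

```bash
python3 -c "
from h import *
tgt(530.7,-40.3,116)
"
```

```text
clk 16.575 pos [531.7 -40.3 106.8] head -118.85 tilt [ 0.0006 -0.0002] q [ 0.229  0.358 -0.385  0.    -0.827 -0.733] F [-2.4 -1.2  4.6] T [-0.26  0.27 -0.06] w 60.4
shift frac [ 0.0047  0.0084 -0.0919] turn None
```

Call:
jog_arm(
  plan=[
    [50,[0,0,0.002],[0,0,0.05]],
    [50,[0,0,0.005],[0,0,0.1]],
    [50,[0,0,0.008],[0,0,0.15]],
    [50,[0,0,0.008],[0,0,0.15]],
  ],
)

```text
clock: 17.08
position: [531.7, -40.3, 106.1]
ee_rot: [-0.44, 0.898, -0.0, 0.0]
contact_force: [-0.8, -1.9, 4.4]
gripper_width: 60.1
grasp_force: 65.5
```

```bash
python3 -c "
from h import *
tgt(530.7,-40.3,116)
"
```

```text
clk 17.075 pos [531.7 -40.3 106.1] head -127.84 tilt [ 0.0007 -0.0001] q [ 0.229  0.359 -0.386  0.    -0.826 -0.89 ] F [-0.8 -1.9  4.4] T [-0.33  0.39 -0.04] w 60.1
shift frac [ 0.0064  0.0076 -0.0991] turn None
```

Call:
jog_arm(
  plan=[
    [50,[0,0,0.002],[0,0,0.03]],
    [50,[0,0,0.005],[0,0,0.07]],
    [50,[0,0,0.006],[0,0,0.1]],
    [50,[0,0,0.006],[0,0,0.1]],
  ],
)

```text
clock: 17.58
position: [531.7, -40.3, 105.6]
ee_rot: [-0.392, 0.92, -0.0, 0.0]
contact_force: [-1.8, -1.3, 6.0]
gripper_width: 60.2
grasp_force: 65.6
```

```bash
python3 -c "
from h import *
tgt(530.7,-40.3,116)
"
```

```text
clk 17.575 pos [531.7 -40.3 105.6] head -133.84 tilt [ 0.0007 -0.0002] q [ 0.229  0.359 -0.387  0.    -0.824 -0.994] F [-1.8 -1.3  6. ] T [-0.34  0.43 -0.08] w 60.2
shift frac [ 0.0069  0.0071 -0.1043] turn None
```

Call:
jog_arm(
  plan=[
    [50,[0,0,0.002],[0,0,0.03]],
    [50,[0,0,0.004],[0,0,0.07]],
    [50,[0,0,0.004],[0,0,0.1]],
    [50,[0,0,0.004],[0,0,0.1]],
  ],
)

```text
clock: 18.08
position: [531.7, -40.3, 105.2]
ee_rot: [-0.343, 0.939, -0.0, 0.0]
contact_force: [-0.7, -1.6, 5.4]
gripper_width: 60.1
grasp_force: 65.7
```

```bash
python3 -c "
from h import *
tgt(530.7,-40.3,116)
"
```

```text
clk 18.075 pos [531.7 -40.3 105.2] head -139.84 tilt [ 0.0007 -0.0002] q [ 0.229  0.36  -0.387  0.    -0.823 -1.099] F [-0.7 -1.6  5.4] T [-0.27  0.41  0.  ] w 60.1
shift frac [ 0.0077  0.0062 -0.1083] turn None
```

Call:
jog_arm(
  plan=[
    [50,[0,0,0.001],[0,0,0.03]],
    [50,[0,0,0.002],[0,0,0.06]],
    [50,[0,0,0.002],[0,0,0.06]],
  ],
)

```text
clock: 18.45
position: [531.7, -40.3, 104.9]
ee_rot: [-0.314, 0.949, -0.0, 0.0]
contact_force: [-1.4, -0.4, 5.6]
gripper_width: 60.3
grasp_force: 65.7
```

```bash
python3 -c "
from h import *
tgt(530.7,-40.3,116)
"
```

```text
clk 18.45 pos [531.7 -40.3 104.9] head -143.43 tilt [ 0.0007 -0.0002] q [ 0.229  0.36  -0.387  0.    -0.823 -1.162] F [-1.4 -0.4  5.6] T [-0.26  0.48 -0.  ] w 60.3
shift frac [ 0.0081  0.0055 -0.1106] turn None
```

Call:
jog_arm(
  plan=[
    [50,[0,0,0.001],[0,0,0.03]],
    [50,[0,0,0.002],[0,0,0.06]],
    [50,[0,0,0.002],[0,0,0.06]],
  ],
)

```text
clock: 18.82
position: [531.2, -40.1, 104.8]
ee_rot: [-0.285, 0.959, -0.0, -0.0]
contact_force: [-3.3, 0.3, 6.9]
gripper_width: 60.1
grasp_force: 65.8
```

```bash
python3 -c "
from h import *
tgt(530.7,-40.3,116)
"
```

```text
clk 18.825 pos [531.2 -40.1 104.8] head -146.91 tilt [-0.0003 -0.0004] q [ 0.23   0.36  -0.388  0.    -0.824 -1.223] F [-3.3  0.3  6.9] T [0.1  0.8  0.45] w 60.1
shift frac [ 0.0058  0.0012 -0.1116] turn None
```

The stop was met at 64 degrees forward with 0.45 N m of twist and an edge height of about 103 mm. I ease the twist, release and rise.

Call:
jog_arm(
  plan=[
    [50,[0,0,0],[0,0,-0.01]],
    [64,[0,0,0],[0,0,-0.01]],
    [72,[0,0,0],[0,0,-0.01]],
    [85,[0,0,0],[0,0,-0.01]],
    [85,[0,0,0],[0,0,-0.01]],
    [85,[0,0,0],[0,0,-0.01]],
    [85,[0,0,0],[0,0,-0.01]],
    [85,[0,0,0],[0,0,-0.01]],
  ],
)

```text
clock: 19.82
position: [531.4, -40.2, 104.2]
ee_rot: [-0.288, 0.958, 0.0, 0.0]
contact_force: [-0.0, -0.3, -0.0]
gripper_width: 85.1
grasp_force: 0.0
```

Call:
jog_arm(
  plan=[
    [85,[0,0,-0.1],[0,0,0]],
    [85,[0,0,-0.3],[0,0,0]],
    [85,[0,0,-0.6],[0,0,0]],
    [85,[0,0,-0.9],[0,0,0]],
    [85,[0,0,-1],[0,0,0]],
    [85,[0,0,-1],[0,0,0]],
  ],
)

```text
clock: 20.58
position: [531.5, -40.1, 204.6]
ee_rot: [-0.288, 0.958, 0.0, 0.001]
contact_force: [-0.7, -0.4, -0.7]
gripper_width: 84.9
grasp_force: 0.0
```

```bash
python3 - <<'E'
from h import *
tgt(530.7,-40.3,116)
s=read_state();d=get_image('wrist');save('pics/w5.png',d)
T=np.eye(4);T[:3,:3]=R.from_quat(s['ee_rot']).as_matrix();T[:3,3]=s['position'];Tc=T@np.array(d['tool_from_camera'])
P=cloud(d,Tc)
b=get_image('scene');save('pics/s5.png',b)
for P,z in((P,d['range_z']),(cloud(b),b['range_z'])):
  q=P[(z>0)&(np.hypot(P[...,0]-530.5,P[...,1]+40.5)<26)&(P[...,2]>125)&(P[...,2]<150)]
  if len(q)>20:
    c=np.linalg.lstsq(np.c_[q[:,:2]-[530.5,-40.5],np.ones(len(q))],q[:,2],rcond=None)[0];print('lid plane',c,len(q))
  q=P[(z>0)&(np.hypot(P[...,0]-530,P[...,1]+40)<60)&(P[...,2]>60)&(P[...,2]<97)]
  if len(q)>20:print('can',cv2.minEnclosingCircle(q[:,:2].astype(np.float32)))
E
```

```text
clk 20.575 pos [531.5 -40.1 204.6] head -146.57 tilt [0.0011 0.0006] q [ 0.229  0.25  -0.259 -0.    -1.061 -1.216] F [-0.7 -0.4 -0.7] T [-0.02  0.02  0.03] w 84.9
shift frac [0.0087 0.0027 0.886 ] turn None
lid plane [-6.75431232e-03 -1.69540147e-03  1.35954266e+02] 4797
can ((529.5173950195312, -41.29701232910156), 51.81813049316406)
lid plane [ 4.44809039e-03 -1.96575907e-03  1.35925731e+02] 157
can ((525.62744140625, -45.55060577392578), 51.06303787231445)
```

View pics/w5.png

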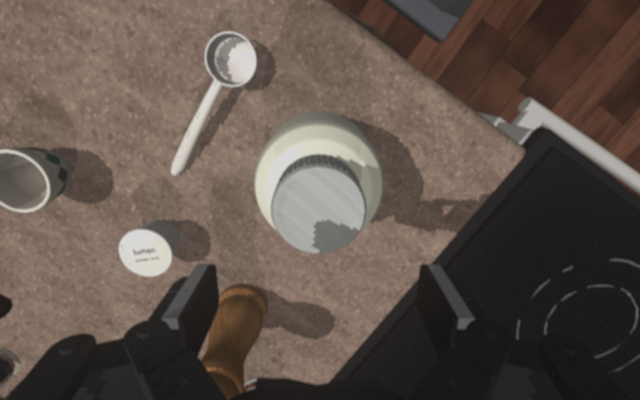

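View pics/s5.png

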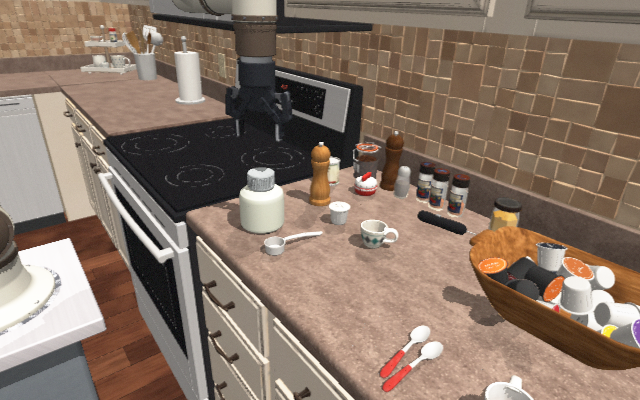

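The lid stands on the canister, at (320,205) in the wrist view and (260,180) in the scene view. Its top is at 136 to 137 mm, level to 0.4 degrees, and nothing else has moved.

```bash
python3 -c "
from h import *
print(job_done())"
```

```text
the job is handed in; nothing more can be done
None
```

The lid is back on the canister and screwed home to the stops, level to about 0.4° and released; nothing around it visibly moved, and the job was handed in at about 21 s.

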